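Load a collimator lens cell into its three-point nest

TASK

Take the green-ringed lens cell out of the grey tray and load it into the nest on the aluminium plate: push the sprung plunger back with it, set it flat on the plate behind the two screw stops, ease it forward and nudge it sideways until it bears on both screw tips, and press it home for a moment so that each tip takes 5 N or more (a forward push of about 12 N, shared evenly). The tips are delicate: never load either one above 18 N. Then let go and leave the cell flat, held between the plunger and both tips, with the other things left as they were.

Things in the scene. Friction and masses are not known exactly. Their poses are not given: they have to be found in the camera images.
- lens: the lens cell to load: black, upright, round, with a green ring; 50 mm in diameter and 26 mm high with a 2 mm rounded edge; a central aluminium barrel, 24 mm in diameter, from 26 to 62 mm above its underside is the grip from above. About 0.18 kg. Origin at the centre of the underside, z up. It stands in the tray
- spare: bystander: an equal lens cell with a yellow ring, standing in the same tray (either one may be in either place, centres 96 mm apart). Origin as for the lens
- tray: fixed grey open tray, 110 x 200 mm, 14 mm high, floor 5 mm thick. Origin under its centre
- nest: fixed aluminium plate 160 x 140 x 10 mm that carries the nest: a plunger block (25 mm high above the plate, 53 to 75 mm from the nest centre towards -x) and the two screw stops at the +x side. Origin on the table under the nest centre; its +x axis is the direction in which the plunger pushes, from plunger to stops
- nest_centre (a point): the nest centre on the plate's top face (10 mm above the table), axes as the nest's: where the centre of the lens's underside comes to rest if both screws stand at their middle setting. With the actual settings the resting place lies up to 5 mm away in any direction in the plate's plane; the settings are not measured
- stop_left: blue stop block, 16 mm high above the plate, 38 to 58 mm from the nest centre. Origin at the nest centre on the plate top; +x points outward to the block, 45 deg left of the nest's +x. Its level brass screw (8 mm thick, ball end, axis 6 mm above the plate) points at the centre; its rigid polished tip stands 25 mm from the centre at the middle setting, but is set anywhere from 21.5 to 28.5 mm
- stop_right: orange stop block with its own screw setting, otherwise the same as the blue one; its +x axis points 45 deg right of the nest's +x
- plunger (a joint): how far the sprung plunger is pushed back to the nest's -x, in m: 0 free, 0.020 at its end; spring force 1.5 N + 200 N/m times it. A level polished steel pin with a 12 mm ball end, axis 19 mm above the plate (spans 13 to 25 mm: higher than the screws). Its front stands 17 mm on the -x side of the nest centre when free: a cell at the nest centre pushes it back 8 mm
- stripper: bystander: yellow-handled fibre stripper lying on the table, about 165 mm long
- cutter: bystander: red-handled side cutter lying on the table, about 165 mm long
- alcohol: bystander: white dispenser bottle with a black cap, 60 mm in diameter, 130 mm high. Origin under its centre
- cleaver: bystander: black and grey fibre cleaver, 75 x 60 mm, 44 mm high. Origin under its centre
- connector0: bystander: small green connector lying on the table, 64 mm long, 12 mm high
- connector1: bystander: the same, another one
- connector2: bystander: the same, another one
There are look-alikes about, which are no part of the job. Of the things like the nest, leave any that is black; of the rest the larger one is meant.

How it is judged:
On the way, in this order (a step that is already met when the one before it is completed fails the run):
1. the lens stands flat on the plate behind the stops, with the plunger pushed back (horizontal distance between lens and nest_centre below 0.015 m and z of lens in the frame of nest_centre below 0.003 m and angle between lens's own z axis and vertical below 0.08 rad and value of joint plunger above 0.001 m), for 0.1 s.
2. the lens is pressed home on the plate: at least 5 N on both screw tips together for 0.3 s (contact force between lens and stop_left above 5 N and contact force between lens and stop_right above 5 N and z of lens in the frame of nest_centre below 0.003 m and angle between lens's own z axis and vertical below 0.08 rad), for 0.3 s.
At the end, for the whole second after the job is handed in: the released lens cell stands flat on the plate (within 2 mm in height and 0.05 rad), within 9 mm of the nest centre, at rest, bearing on both screw tips with more than 0.4 N each, the plunger held back by more than 1 mm (horizontal distance between lens and nest_centre below 0.009 m and z of lens in the frame of nest_centre below 0.002 m and angle between lens's own z axis and vertical below 0.05 rad and contact force between lens and stop_left above 0.4 N and contact force between lens and stop_right above 0.4 N and value of joint plunger above 0.001 m and linear speed of lens below 0.01 m/s); the robot touches nothing.
It fails at once if the blue stop's tip is loaded above 18 N (contact force between lens and stop_left above 18 N).
It fails at once if the orange stop's tip is loaded above 18 N (contact force between lens and stop_right above 18 N).
It fails at once if another thing is displaced by more than 20 mm (distance of any of spare, stripper, cutter, alcohol, cleaver, connector0, connector1, connector2 from where it was at the start of the episode above 0.02 m).
It also fails if it takes over 51 s, if anything falls off the work surface, if the arm or the gripper's body presses on something with over 40 N, if the wrist force passes 120 N, or if a joint passes its speed limit or range.

ROBOT

A 7-joint arm with a two-finger parallel gripper is mounted at the origin on the work surface. World frame = base frame: x ahead of the robot, y to its left, z up, the work surface at z = 0. Lengths are in m, angles in rad, forces in N, time in s.
With the tool pointing down it reaches from about 0.4 to 0.85 m from the base axis. Payload 10.4 kg.
Tool frame: the origin (TCP) lies at the very end of the fingers, on their centre line; the grasp point (between the pads) lies 19 mm behind it; z points along the fingers, y is the line along which they close (so a half turn about z gives the same grasp; the last joint's range is limited). The gripper opens to 87 mm and grips with 3 to 60 N. Pads are 19 mm wide; open, the fingers measure 117 mm over their backs; the gripper's body (75 mm by 190 mm) begins 51 mm behind the grasp point.
Start: joints at [-1.244, 0.332, -0.065, 1.46, 0.022, 1.35, -0.088], TCP at [0.214, 0.587, 0.223] pointing down, gripper open.
Joint ranges: [-2.6, 2.6], [-0.5, 2.12], [-1.47, 1.34], [0.16, 2.42], [-1.27, 4.41], [0.06, 2.06], [-2.6, 2.6]. Speed limits (rad/s): [2.22, 2.22, 2.79, 2.79, 3.14, 3.14, 3.14].

INTERFACE

Orientations are given as [roll, pitch, yaw] about the fixed x, y, z axes, in that order (R = Rz(yaw) Ry(pitch) Rx(roll)).
In Python, from cell import sensors, imaging, job gives the robot as it stands.
- The arm moves only by the tool step_arm, never from a script. Its argument "commands" is a list of rows, each a list of 7 numbers: the shift along the tool's x, y, z in mm, then the turn, a rotation vector about the tool's x, y, z in degrees, then the opening, from -1 (shut) to 1 (fully open), so that 0 is half open. A call has 1 to 12 rows; each row is the pose to reach, as a shift and turn from the pose commanded when the call began, along the tool's axes at that moment; what a row does not reach only later rows make up. A row lasts 1/8 s, in which the tool goes at most 62.5 mm and 10.7 degrees, less where a joint would pass 70% of its speed; a pose out of reach is approached as far as the arm can. A call with a gripper value outside its range is refused whole. The fingers move at their own pace and stop on an object; "force" is the grip in N (left out, the last holds). Time passes only in rows, so rows that repeat a pose let the fingers close. It gives the time, the measured TCP pose, the force, the opening and the grip force at its end, in the units of the state.
- sensors.sense(): the state, without advancing time (a new reading comes with each control period).
- imaging.snapshot(name): name is "side" or "top" or "wrist"; returns a dict with "pixels" (400x640x3 uint8, red, green, blue), "fx", "fy", "cx", "cy" (pixels), "camera_from_world" (4x4, takes a point from world to camera coordinates). Camera axes: x right, y up, looking along -z (the intrinsics and any distortion apply to the point x, -y, -z); pixel columns grow to the right and rows downward; lengths in m; the calibration is good to about 2 mm. A picture is of the moment at which its call begins. There is no depth.
- job.finish_job(): hands the job in; it is judged then, once.
The state is a dict: "time_s": time; "joints": joint angles; "qd": joint speeds; "effort": joint torques, N m; "position": TCP position; "tool_rot": TCP orientation; "wrist_force": force on the tool from outside, world axes, zero at the start; "moment": the same for the moment, N m; "opening": opening from 0.0 (shut) to 1.0 (fully open); "finger_force": force on a finger pad.
Only numpy, scipy, OpenCV 4.12 (cv2) and the standard library are available. Lean on these libraries where they do the work, as an engineer would, in place of code of your own. Each camera call takes 0.05 s, during which the arm holds its last target. There are 200 camera calls.

## Working session

There is one attempt and no reset: what is moved stays moved. The work goes in short steps, Python scripts to look and compute and a tool call to move; the robot and the scene stay as the last step left them, time stands still between calls to the robot, and variables do not carry over. Pictures are saved under pics/ and viewed, at most 10 in all, crops included, and the job is handed in when it is done.

Besides the shell and the picture viewer there is one more tool, called after "Call:" as name(argument=value, ...), one argument or row to a line, values as JSON. step_arm: Moves the arm, as the interface text tells. Its arguments: {"type":"object","properties":{"commands":{"type":"array"},"force":{"type":"number"}},"required":["commands"]}

```bash
mkdir -p pics
cat > h.py <<'E'
import numpy as np, cv2
from cell import sensors, imaging, job
def snap(n,f=None):
    s=imaging.snapshot(n)
    if f: cv2.imwrite('pics/'+f,cv2.cvtColor(np.asarray(s['pixels']),cv2.COLOR_RGB2BGR))
    return s
def ray(s,u,v):
    T=np.array(s['camera_from_world']);R=T[:3,:3];c=-R.T@T[:3,3]
    d=R.T@np.array([(u-s['cx'])/s['fx'],-(v-s['cy'])/s['fy'],-1]);return c,d
def onz(s,u,v,z):
    c,d=ray(s,u,v);return c+d*(z-c[2])/d[2]
def proj(s,p):
    q=np.array(s['camera_from_world'])@np.append(p,1);return s['cx']+s['fx']*q[0]/-q[2],s['cy']-s['fy']*q[1]/-q[2]
E
python3 - <<'E'
from h import *
import pickle
D={}
for n in('top','side'):
    s=snap(n,n+'0.png');D[n]=s
    print(n,{k:v for k,v in s.items() if k not in('pixels','camera_from_world')},ray(s,320,200))
pickle.dump(D,open('d0.pkl','wb'))
print(sensors.sense())
E
```

```text
top {'fx': 384.4123027448126, 'fy': 384.4123027448126, 'cx': 315.05885335904463, 'cy': 201.2589308240055} (array([0.36964409, 0.02128617, 0.93749837]), array([ 0.16462887, -0.03548163, -0.98580644]))
side {'fx': 387.56557147194644, 'fy': 387.56557147194644, 'cx': 322.4080428562324, 'cy': 195.67159905910364} (array([ 0.39029758, -0.81926383,  0.81892132]), array([ 0.08862779,  0.72779387, -0.68016508]))
{'time_s': 0.1, 'joints': array([-1.24360357,  0.33281333, -0.06472146,  1.46085716,  0.0215963 ,
        1.3498998 , -0.08851671]), 'qd': array([-0.00050714, -0.00071786, -0.00059195, -0.0033652 ,  0.00200599,
       -0.00135185,  0.00067412]), 'effort': array([ 1.20787110e-03, -6.24543285e+01,  2.43872363e-02, -3.90719247e+01,
       -6.14981493e-02,  3.64538259e-02,  8.19685874e-05]), 'position': array([0.21406021, 0.58682886, 0.22183073]), 'tool_rot': array([-3.14031125e+00,  4.73203127e-05,  2.79182190e+00]), 'wrist_force': array([ 0.38678551, -0.11870024,  0.08747624]), 'moment': array([ 0.00352378, -0.02649221, -0.0108803 ]), 'finger_force': 0.0, 'opening': 1.0039307188376079}
```

View pics/top0.png

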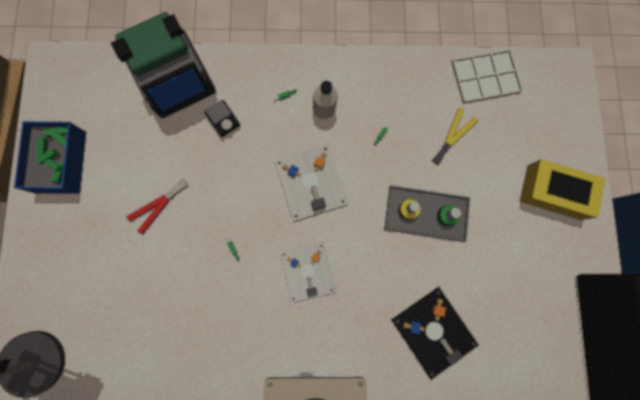

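View pics/side0.png

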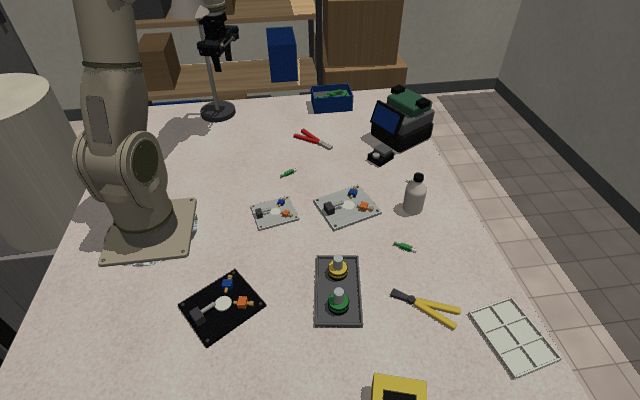

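Top view: nest candidates are the large grey plate (312,183), the small grey plate (307,272) and the black plate (435,333). The large non-black one at (312,183) fits the description. In the tray, the green-ringed cell is at (450,215) and the yellow-ringed spare at (410,209). I'll measure these and confirm them in a crop.

Run:
```python
from h import *
import pickle
D=pickle.load(open('d0.pkl','rb'))
boxes={'top':(265,135,480,250),'side':(300,170,400,330)}
for n,z in(('top',0),('side',0)):
    s=D[n];im=np.asarray(s['pixels']);hsv=cv2.cvtColor(im,cv2.COLOR_RGB2HSV)
    x0,y0,x1,y1=boxes[n]
    for c,lo,hi,z in(('blue',(105,100,40),(125,255,255),.02),('orange',(5,140,90),(17,255,255),.02),('green',(45,100,30),(75,255,255),.028),('yellow',(20,140,80),(33,255,255),.028)):
        m=np.zeros(hsv.shape[:2],np.uint8);m[y0:y1,x0:x1]=cv2.inRange(hsv,lo,hi)[y0:y1,x0:x1]
        k,l,st,ce=cv2.connectedComponentsWithStats(m)
        for i in range(1,k):
            if st[i,4]>15: print(n,c,st[i],ce[i].round(1),onz(s,*ce[i],z).round(4))
    g=cv2.cvtColor(im,cv2.COLOR_RGB2HSV)
s=D['top'];print('tcp px',proj(s,[.214,.587,.222]))
im=cv2.cvtColor(np.asarray(s['pixels']),cv2.COLOR_RGB2BGR)
# plate corners
h=cv2.cvtColor(im,cv2.COLOR_BGR2HSV)
for p in((300,205),(335,195),(160+170,200)): print(h[p[1],p[0]],h[235,360])
a=cv2.resize(im[140:225,270:355],None,fx=4.7,fy=4.7,interpolation=2);b=cv2.resize(im[165:250,385:470],None,fx=4.7,fy=4.7,interpolation=2)
cv2.imwrite('pics/crop1.png',np.hstack([a,b])[:,:800])
```

```text
top blue [289 166   8  10  56] [292.5 170.6] [0.5955 0.0556 0.02  ]
top orange [315 158   9  10  68] [319.1 162.5] [ 0.6163 -0.0097  0.02  ]
top green [439 206  20  19 181] [446.1 215.9] [ 0.4843 -0.3145  0.028 ]
top yellow [446 135  16  10 100] [452.1 138.8] [ 0.6776 -0.3399  0.028 ]
top yellow [400 200  20  19 167] [407.3 210.3] [ 0.4976 -0.2212  0.028 ]
side blue [348 189   9   8  51] [352.2 192.2] [0.5977 0.0562 0.02  ]
side orange [359 202   9   9  52] [363.4 205.5] [ 0.6191 -0.0073  0.02  ]
side green [328 293  21  20 224] [338.  303.8] [ 0.4878 -0.3302  0.028 ]
side yellow [329 261  18  14 126] [337.4 268.8] [ 0.5029 -0.2312  0.028 ]
side yellow [329 273  18   5  25] [337.5 275.8] [ 0.4997 -0.2523  0.028 ]
tcp px (np.float64(-20.06830336095362), np.float64(354.4046312597743))
[ 23  21 157] [ 23  25 163]
[ 24  23 157] [ 23  25 163]
[ 23  21 155] [ 23  25 163]
```

View pics/crop1.png

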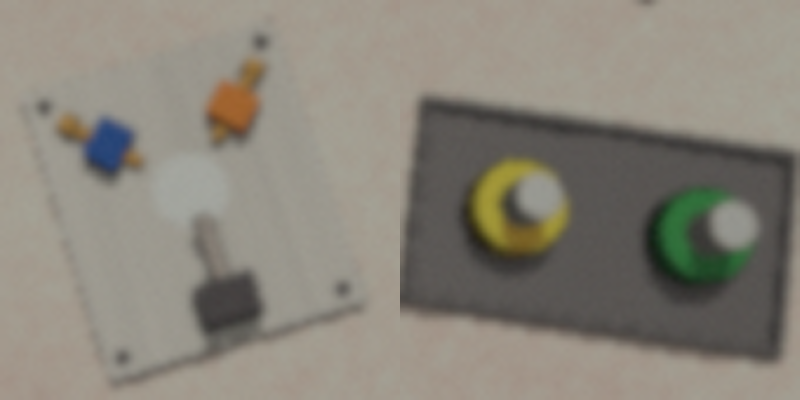

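The crop confirms it: the large grey plate on the left has blue and orange stops and its plunger at bottom right, and the green-ringed cell is the one on the right in the tray. Next, a helper to turn a target pose into move numbers.

```bash
cat >> h.py <<'E'
from scipy.spatial.transform import Rotation as Ro
N=np.array([.5748,.0132]);YN=18.1
def go(*targets):
    """targets (x,y,z,yawdeg): print the shift mm/turn deg from the current pose"""
    s=sensors.sense();R=Ro.from_euler('xyz',s['tool_rot'])
    for t in targets:
        G=Ro.from_euler('xyz',[180,0,t[3]],degrees=True)
        print((R.inv().apply(np.array(t[:3])-s['position'])*1000).round(1),np.degrees((R.inv()*G).as_rotvec()).round(1))
def nest(): # TCP in nest axes, mm
    s=sensors.sense();c,q=np.cos(np.radians(YN)),np.sin(np.radians(YN));A=np.array([[c,q],[-q,c]])
    print('t',s['time_s'],'tcp nest mm',(A@(s['position'][:2]-N)*1000).round(2),'z',(s['position'][2]*1000).round(2),'F nest',(A@s['wrist_force'][:2]).round(2),s['wrist_force'][2].round(2),'M',(A@s['moment'][:2]).round(3),'yaw',np.degrees(s['tool_rot']).round(2),'op',s['opening'],s['finger_force'])
E
python3 - <<'E'
from h import *
go((.45,.3,.22,140),(.5,0,.22,120),(.49,-.26,.22,108.1))
E
```

```text
[-319.9 -188.6    2.1] [-0.1  0.  20. ]
[-469.7 -453.3    2.4] [-0.1  0.  40. ]
[-549.4 -701.     2.8] [-0.1  0.  51.9]
```

Call:
step_arm(
  commands=[
    [-160, -95, 0, 0, 0, 10, 1],
    [-320, -190, 0, 0, 0, 20, 1],
    [-320, -190, 0, 0, 0, 20, 1],
    [-320, -190, 0, 0, 0, 20, 1],
    [-370, -280, 0, 0, 0, 30, 1],
    [-420, -370, 0, 0, 0, 35, 1],
    [-470, -453, 0, 0, 0, 40, 1],
    [-470, -453, 0, 0, 0, 40, 1],
    [-500, -550, 0, 0, 0, 46, 1],
    [-549, -701, 0, 0, 0, 52, 1],
    [-549, -701, 0, 0, 0, 52, 1],
    [-549, -701, 0, 0, 0, 52, 1],
  ],
)

```text
time_s: 1.6
position: [0.4773, -0.0927, 0.2225]
tool_rot: [3.141, -0.0, 1.884]
wrist_force: [1.2, 0.5, 0.0]
opening: 1.005
finger_force: 0.0
```

Run:
```python
from h import *
nest();print(sensors.sense()['position'])
s=snap('wrist','w1.png');print(s['fx'],ray(s,320,200))
```

```text
t 1.6 tcp nest mm [-125.58  -70.32] z 222.49 F nest [1.32 0.11] 0.04 M [-0.056  0.041] yaw [ 1.7998e+02 -2.0000e-02  1.0797e+02] op 1.0045122965347795 0.0
[ 0.4772849  -0.09265628  0.22249481]
308.3720504699287 (array([ 0.45361668, -0.01915899,  0.38468866]), array([ 0.08825315, -0.27898036, -0.95634466]))
```

View pics/w1.png

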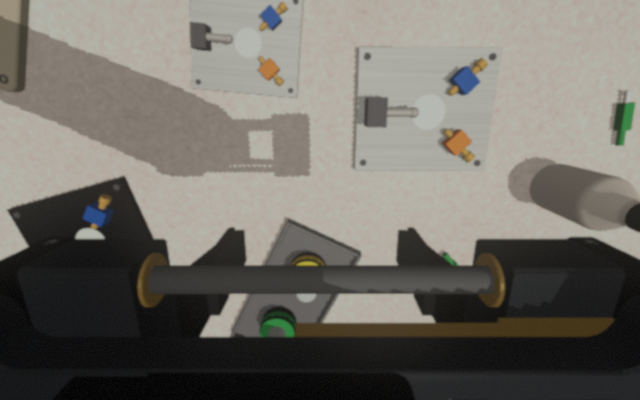

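Wrist view: the nest is in clear view, with the white centre mark at (428,112), blue at (465,80) and orange at (457,142). The green cell at (277,325) is half hidden by the gripper. I'll measure the nest here, then look at the lens from further along.

```bash
cat >> h.py <<'E'
def blobs(s,lo,hi,z,box,amin=30):
    hsv=cv2.cvtColor(np.asarray(s['pixels']),cv2.COLOR_RGB2HSV);x0,y0,x1,y1=box
    m=np.zeros(hsv.shape[:2],np.uint8);m[y0:y1,x0:x1]=cv2.inRange(hsv,lo,hi)[y0:y1,x0:x1]
    k,l,st,ce=cv2.connectedComponentsWithStats(m);o=[]
    for i in range(1,k):
        if st[i,4]>amin:
            (cx,cy),r=cv2.minEnclosingCircle(np.argwhere(l==i)[:,::-1].astype(np.float32))
            print(st[i],'cen',ce[i].round(1),onz(s,*ce[i],z).round(4),'circ',round(cx,1),round(cy,1),round(r,1),onz(s,cx,cy,z).round(4))
E
python3 - <<'E'
from h import *
s=snap('wrist');b=(350,40,510,175)
blobs(s,(105,100,40),(125,255,255),.02,b);blobs(s,(5,140,90),(17,255,255),.02,b)
h=cv2.cvtColor(np.asarray(s['pixels']),cv2.COLOR_RGB2HSV);print(h[112,430],h[60,400],h[150,400])
blobs(s,(0,0,int((int(h[112,430][2])+int(h[60,400][2]))//2)),(180,60,255),.01,b)
go((.49,-.24,.22,108.1),(.507,-.39,.22,108.1))
E
```

```text
[456  57  27  27 411] cen [468.8  69.7] [0.5978 0.0572 0.02  ] circ 469.0 69.9 13.1 [0.5981 0.057  0.02  ]
[449 122  25  24 363] cen [460.8 133.3] [ 0.6185 -0.0085  0.02  ] circ 461.0 133.5 12.3 [ 0.6189 -0.0087  0.02  ]
[ 50   8 186] [ 30  13 171] [ 30  13 173]
[ 350   40  160  135 3973] cen [447.2 137.8] [ 0.6097 -0.0178  0.01  ] circ 429.5 107.0 104.0 [0.5754 0.0087 0.01  ]
[416  85  33  36 886] cen [432.4 102.6] [0.5767 0.0143 0.01  ] circ 430.5 102.5 18.7 [0.5745 0.0137 0.01  ]
[-139.5  -30.     3. ] [-0.   0.1 -0.7]
[-287.7  -58.6    3.2] [-0.   0.1 -0.7]
```

Call:
step_arm(
  commands=[
    [-60, -13, 0, 0, 0, 0, 1],
    [-120, -26, 0, 0, 0, 0, 1],
    [-180, -38, 0, 0, 0, 0, 1],
    [-240, -50, 0, 0, 0, 0, 1],
    [-288, -59, 0, 0, 0, 0, 1],
    [-288, -59, 0, 0, 0, 0, 1],
    [-288, -59, 0, 0, 0, 0, 1],
    [-288, -59, 0, 0, 0, 0, 1],
  ],
)

```text
time_s: 2.7
position: [0.511, -0.3811, 0.2226]
tool_rot: [3.141, -0.001, 1.886]
wrist_force: [0.9, 0.6, 0.4]
opening: 0.997
finger_force: 0.0
```

```bash
sed -i 's/^N=.*/N=np.array([.5756,.0138]);YN=17.8/' h.py
python3 - <<'E'
from h import *
nest();print(sensors.sense()['position'])
s=snap('wrist','w2.png')
b=(150,0,600,230)
print('green');blobs(s,(45,80,25),(80,255,255),.03,b,100)
print('yellow');blobs(s,(20,130,60),(33,255,255),.03,b,100)
E
```

```text
t 2.7 tcp nest mm [-182.2  -356.29] z 222.55 F nest [1.02 0.31] 0.4 M [-0.03  -0.013] yaw [ 1.7995e+02 -5.0000e-02  1.0809e+02] op 0.9965295632030635 0.0
[ 0.51103626 -0.38113112  0.22255275]
green
[524  18  29  42 542] cen [537.7  40.6] [ 0.6826 -0.1745  0.03  ] circ 535.5 38.5 22.2 [ 0.6794 -0.1734  0.03  ]
[297  97  43  44 979] cen [317.9 117.7] [ 0.4882 -0.3204  0.03  ] circ 318.0 118.5 22.0 [ 0.4886 -0.3212  0.03  ]
yellow
[ 336    9   46   53 1120] cen [355.3  39.6] [ 0.5009 -0.233   0.03  ] circ 358.0 35.0 26.7 [ 0.5021 -0.228   0.03  ]
[ 449  173   62   57 1410] cen [473.6 203.1] [ 0.6976 -0.357   0.03  ] circ 479.5 202.0 38.2 [ 0.7038 -0.3536  0.03  ]
```

View pics/w2.png

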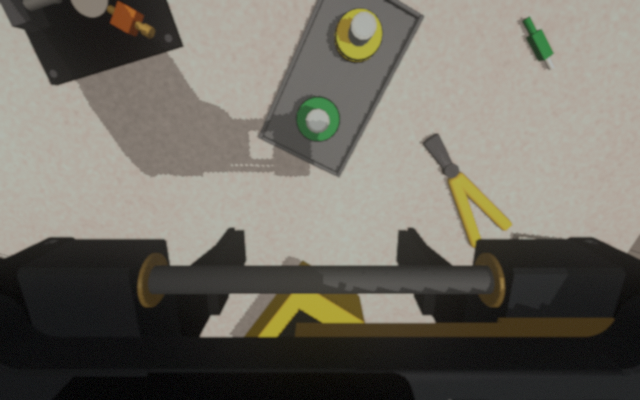

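The picture shows the green cell at (318,118), which puts it at (0.4886, -0.3212).

Run:
```python
from h import *
go((.4886,-.3212,.222,107.8),(.4886,-.3212,.09,107.8),(.4886,-.3212,.037,107.8))
```

```text
[64.  -2.7  0.8] [ 0.1 -0.   0.3]
[ 64.   -2.8 132.8] [ 0.1 -0.   0.3]
[ 63.9  -2.9 185.8] [ 0.1 -0.   0.3]
```

Call:
step_arm(
  commands=[
    [40, -2, 0, 0, 0, 0, 1],
    [64, -3, 0, 0, 0, 0, 1],
    [64, -3, 40, 0, 0, 0, 1],
    [64, -3, 80, 0, 0, 0, 1],
    [64, -3, 115, 0, 0, 0, 1],
    [64, -3, 125, 0, 0, 0, 1],
    [64, -3, 125, 0, 0, 0, 1],
  ],
)

```text
time_s: 3.62
position: [0.488, -0.3226, 0.0981]
tool_rot: [3.141, -0.0, 1.885]
wrist_force: [0.3, 0.2, 0.5]
opening: 0.998
finger_force: 0.0
```

Run:
```python
from h import *
go((.4886,-.3212,.037,107.8));
s=snap('side','s1.png');im=cv2.imread('pics/s1.png')[200:350,270:420];cv2.imwrite('pics/s1c.png',cv2.resize(im,None,fx=3.5,fy=3.5,interpolation=2))
```

```text
[ 1.1  0.9 61.1] [ 0.  -0.   0.2]
```

View pics/s1c.png

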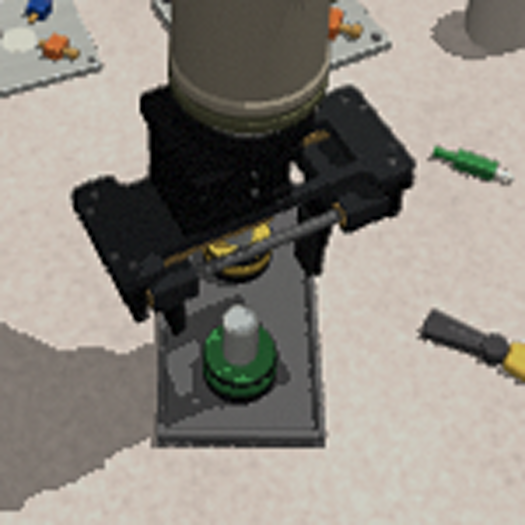

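The green cell's barrel top is at crop (240,315), centred between the fingertips at (175,325) and (315,265). Lower and grip.

Call:
step_arm(
  commands=[
    [1, 1, 25, 0, 0, 0, 1],
    [1, 1, 50, 0, 0, 0, 1],
    [1, 1, 61, 0, 0, 0, 1],
    [1, 1, 61, 0, 0, 0, 1],
    [1, 1, 61, 0, 0, 0, 0],
    [1, 1, 61, 0, 0, 0, -1],
    [1, 1, 61, 0, 0, 0, -1],
    [1, 1, 61, 0, 0, 0, -1],
    [1, 1, 61, 0, 0, 0, -1],
    [1, 1, 61, 0, 0, 0, -1],
  ],
  force=40,
)

```text
time_s: 4.92
position: [0.4884, -0.3216, 0.0365]
tool_rot: [3.142, -0.0, 1.884]
wrist_force: [0.1, 0.0, -0.4]
opening: 0.398
finger_force: 0.0
```

Run:
```python
from h import *
nest();print(sensors.sense()['position'])
```

```text
t 4.925 tcp nest mm [-185.59 -292.7 ] z 36.49 F nest [0.09 0.02] -0.42 M [0.005 0.065] yaw [180.    -0.   107.96] op 0.39828810205004 0.0
[ 0.4883757  -0.32162566  0.03649322]
```

Call:
step_arm(
  commands=[
    [0, 0, 0, 0, 0, 0, -1],
    [0, 0, 0, 0, 0, 0, -1],
    [0, 0, 0, 0, 0, 0, -1],
    [0, 0, 0, 0, 0, 0, -1],
    [0, 0, 0, 0, 0, 0, -1],
  ],
)

```text
time_s: 5.55
position: [0.4883, -0.3216, 0.0365]
tool_rot: [-3.142, -0.0, 1.884]
wrist_force: [-0.0, -1.1, -0.6]
opening: 0.261
finger_force: 40.0
```

Run:
```python
from h import *
nest();print(sensors.sense()['position'])
```

```text
t 5.55 tcp nest mm [-185.68 -292.69] z 36.45 F nest [-0.38 -1.05] -0.62 M [-0.125  0.119] yaw [-1.8000e+02 -1.0000e-02  1.0795e+02] op 0.26129984405518414 39.99624081887305
[ 0.4882815  -0.32164413  0.0364505 ]
```

Call:
step_arm(
  commands=[
    [0, 0, -15, 0, 0, 0, -1],
    [0, 0, -45, 0, 0, 0, -1],
    [0, 0, -90, 0, 0, 0, -1],
    [0, 0, -115, 0, 0, 0, -1],
    [0, 0, -115, 0, 0, 0, -1],
  ],
)

```text
time_s: 6.18
position: [0.4893, -0.3224, 0.1539]
tool_rot: [3.138, 0.002, 1.884]
wrist_force: [-0.4, 0.7, -2.6]
opening: 0.27
finger_force: 40.0
```

```bash
cat >> h.py <<'E'
def npt(x,y,z):
    c,q=np.cos(np.radians(YN)),np.sin(np.radians(YN));return (N[0]+(c*x-q*y)/1000,N[1]+(q*x+c*y)/1000,z/1000,YN+90)
E
python3 - <<'E'
from h import *
nest();go(npt(12,0,150),npt(12,0,55.5))
E
```

```text
t 6.175 tcp nest mm [-184.89 -293.7 ] z 153.92 F nest [-0.19  0.77] -2.64 M [-0.085  0.077] yaw [1.7981e+02 1.3000e-01 1.0795e+02] op 0.26955466951517204 39.996990356594324
[293.2 197.7   3.9] [0.2 0.1 0.2]
[293.4 197.3  98.4] [0.2 0.1 0.2]
```

Call:
step_arm(
  commands=[
    [45, 30, 0, 0, 0, 0, -1],
    [90, 60, 0, 0, 0, 0, -1],
    [135, 90, 0, 0, 0, 0, -1],
    [180, 120, 0, 0, 0, 0, -1],
    [225, 150, 0, 0, 0, 0, -1],
    [270, 180, 0, 0, 0, 0, -1],
    [293, 197, 0, 0, 0, 0, -1],
    [293, 197, 0, 0, 0, 0, -1],
    [293, 197, 25, 0, 0, 0, -1],
    [293, 197, 45, 0, 0, 0, -1],
    [293, 197, 55, 0, 0, 0, -1],
    [293, 197, 55, 0, 0, 0, -1],
  ],
)

```text
time_s: 7.68
position: [0.5849, 0.0173, 0.0959]
tool_rot: [-3.14, -0.0, 1.884]
wrist_force: [-0.2, 0.5, -2.0]
opening: 0.263
finger_force: 40.0
```

Run:
```python
from h import *
nest();go(npt(12,0,55.5))
s=snap('wrist','w3.png');t=snap('side','s2.png');im=cv2.imread('pics/s2.png')[140:250,290:420]
a=cv2.resize(im,None,fx=3,fy=3,interpolation=2);b=cv2.resize(cv2.imread('pics/w3.png')[100:400,100:540],(400,330));cv2.imwrite('pics/c3.png',np.hstack([a,b]))
s0=t;print([proj(t,np.array(npt(x,y,10)[:3])) for x,y in((0,0),(34,34),(34,-34))])
```

```text
t 7.675 tcp nest mm [9.97 0.49] z 95.85 F nest [-0.02  0.52] -1.97 M [-0.064  0.069] yaw [-179.92   -0.    107.92] op 0.26327506732819994 39.99702472239733
[-0.5  2.1 40.4] [-0.1 -0.   0.1]
[(np.float64(347.5850124445901), np.float64(204.60218688081628)), (np.float64(351.9953524717346), np.float64(194.5282556882049)), (np.float64(362.99208333904767), np.float64(208.1679987855015))]
```

View pics/c3.png

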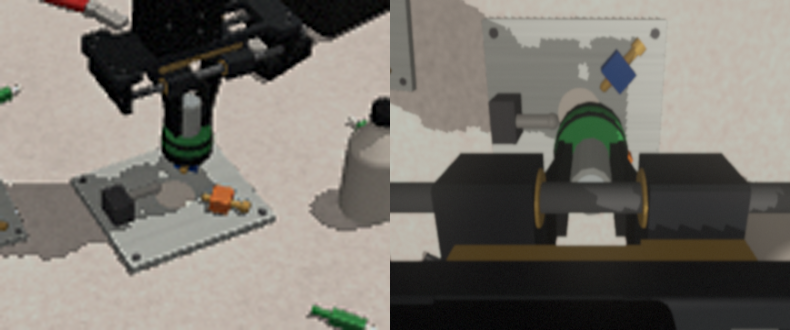

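The cell hangs upright in the grip: green ring at (188,140) in the side crop, above the nest and clear of the plunger pin, which sits at (540,120) in the wrist crop. Lower to 14 mm above the plate.

Call:
step_arm(
  commands=[
    [-0.5, 2, 0, 0, 0, 0, -1],
    [-0.5, 2, 15, 0, 0, 0, -1],
    [-0.5, 2, 30, 0, 0, 0, -1],
    [-0.5, 2, 38, 0, 0, 0, -1],
    [-0.5, 2, 40.5, 0, 0, 0, -1],
    [-0.5, 2, 40.5, 0, 0, 0, -1],
    [-0.5, 2, 40.5, 0, 0, 0, -1],
  ],
)

```text
time_s: 8.65
position: [0.5878, 0.018, 0.0564]
tool_rot: [3.141, 0.0, 1.884]
wrist_force: [0.2, 0.6, -2.1]
opening: 0.27
finger_force: 40.0
```

Run:
```python
from h import *
nest();go(npt(-8,0,55.5),npt(-8,0,42.5))
```

```text
t 8.65 tcp nest mm [12.87  0.23] z 56.44 F nest [0.37 0.56] -2.14 M [-0.09   0.073] yaw [179.96   0.   107.96] op 0.27028823590500534 39.99701759777963
[ -0.2 -20.9   0.9] [0.  0.  0.2]
[ -0.2 -20.9  13.9] [0.  0.  0.2]
```

Push the plunger back.

Call:
step_arm(
  commands=[
    [0, -5, 0, 0, 0, 0, -1],
    [0, -10, 0, 0, 0, 0, -1],
    [0, -15, 0, 0, 0, 0, -1],
    [0, -20, 0, 0, 0, 0, -1],
    [0, -21, 0, 0, 0, 0, -1],
    [0, -21, 0, 0, 0, 0, -1],
    [0, -21, 0, 0, 0, 0, -1],
  ],
)

```text
time_s: 9.52
position: [0.5679, 0.0116, 0.0562]
tool_rot: [3.141, 0.0, 1.884]
wrist_force: [4.4, 0.9, -1.3]
opening: 0.264
finger_force: 40.0
```

Run:
```python
from h import *
nest();go(npt(-8,0,42.5))
```

```text
t 9.525 tcp nest mm [-8.01  0.29] z 56.21 F nest [ 4.43 -0.5 ] -1.25 M [-0.041 -1.118] yaw [179.96   0.   107.97] op 0.2640482876244317 40.00476697459817
[-0.3 -0.  13.7] [0.  0.  0.2]
```

Call:
step_arm(
  commands=[
    [0, 0, 4, 0, 0, 0, -1],
    [0, 0, 8, 0, 0, 0, -1],
    [0, 0, 12, 0, 0, 0, -1],
    [0, 0, 13, 0, 0, 0, -1],
    [0, 0, 13, 0, 0, 0, -1],
  ],
)

```text
time_s: 10.15
position: [0.5672, 0.0115, 0.0427]
tool_rot: [-3.141, -0.0, 1.884]
wrist_force: [4.3, 2.0, -3.6]
opening: 0.264
finger_force: 40.0
```

Run:
```python
from h import *
nest()
```

```text
t 10.15 tcp nest mm [-8.68  0.34] z 42.68 F nest [4.69 0.63] -3.56 M [-0.087 -1.096] yaw [-1.7997e+02 -1.0000e-02  1.0796e+02] op 0.26359414688436716 40.002866350114346
```

Call:
step_arm(
  commands=[
    [0, 0, 0.5, 0, 0, 0, -1],
    [0, 0, 1, 0, 0, 0, -1],
    [0, 0, 1.3, 0, 0, 0, -1],
    [0, 0, 1.3, 0, 0, 0, -1],
  ],
)

```text
time_s: 10.65
position: [0.5675, 0.0114, 0.0418]
tool_rot: [3.141, -0.0, 1.884]
wrist_force: [4.7, 1.4, -1.1]
opening: 0.264
finger_force: 40.0
```

Run:
```python
from h import *
nest()
```

```text
t 10.65 tcp nest mm [-8.41  0.23] z 41.76 F nest [ 4.9  -0.09] -1.12 M [-0.076 -1.086] yaw [179.99  -0.   107.96] op 0.26444767310065337 39.99882875941694
```

Call:
step_arm(
  commands=[
    [0, 0, 0.5, 0, 0, 0, -1],
    [0, 0, 0.8, 0, 0, 0, -1],
    [0, 0, 0.8, 0, 0, 0, -1],
    [0, 0, 0.8, 0, 0, 0, -1],
  ],
)

```text
time_s: 11.15
position: [0.5676, 0.0114, 0.0414]
tool_rot: [3.141, -0.0, 1.884]
wrist_force: [0.9, 1.3, 5.4]
opening: 0.266
finger_force: 40.0
```

Run:
```python
from h import *
nest()
```

```text
t 11.15 tcp nest mm [-8.32  0.2 ] z 41.38 F nest [1.27 0.95] 5.44 M [ 0.122 -0.513] yaw [ 1.7998e+02 -2.0000e-02  1.0795e+02] op 0.2655433851822341 39.99964216724038
```

Call:
step_arm(
  commands=[
    [0, 0, -0.3, 0, 0, 0, -1],
    [0, 0, -0.3, 0, 0, 0, -1],
    [0, 1, -0.3, 0, 0, 0, -1],
    [0, 1, -0.3, 0, 0, 0, -1],
  ],
)

```text
time_s: 11.65
position: [0.5677, 0.0115, 0.0414]
tool_rot: [-3.14, -0.001, 1.884]
wrist_force: [-2.1, 0.4, 9.6]
opening: 0.265
finger_force: 40.0
```

Run:
```python
from h import *
nest()
```

```text
t 11.65 tcp nest mm [-8.22  0.19] z 41.36 F nest [-1.9   1.06] 9.57 M [0.21 0.41] yaw [-1.7991e+02 -4.0000e-02  1.0794e+02] op 0.2652868947538077 39.99743512831628
```

Call:
step_arm(
  commands=[
    [0, 0, -0.4, 0, 0, 0, -1],
    [0, 0, -0.4, 0, 0, 0, -1],
    [0, 0, -0.4, 0, 0, 0, -1],
  ],
)

```text
time_s: 12.02
position: [0.5685, 0.0118, 0.0414]
tool_rot: [3.142, 0.0, 1.884]
wrist_force: [3.9, 1.0, -1.3]
opening: 0.266
finger_force: 40.0
```

Run:
```python
from h import *
nest()
```

```text
t 12.025 tcp nest mm [-7.41  0.24] z 41.44 F nest [ 4.05 -0.25] -1.31 M [-0.112 -0.925] yaw [1.8000e+02 1.0000e-02 1.0796e+02] op 0.2658206651115212 39.99812889844179
```

Call:
step_arm(
  commands=[
    [0, 0.5, 0, 0, 0, 0, -1],
    [0, 1, 0, 0, 0, 0, -1],
    [0, 1.5, 0, 0, 0, 0, -1],
    [0, 1.5, 0, 0, 0, 0, -1],
  ],
)

```text
time_s: 12.52
position: [0.5698, 0.0123, 0.0415]
tool_rot: [-3.141, -0.0, 1.884]
wrist_force: [4.0, 0.3, -1.8]
opening: 0.264
finger_force: 40.0
```

Run:
```python
from h import *
nest()
```

```text
t 12.525 tcp nest mm [-5.97  0.31] z 41.51 F nest [ 3.93 -0.95] -1.84 M [-0.181 -1.025] yaw [-179.99   -0.    107.96] op 0.2635084372102966 39.99899002723396
```

Call:
step_arm(
  commands=[
    [0, 0.5, 0, 0, 0, 0, -1],
    [0, 1, 0, 0, 0, 0, -1],
    [0, 1.5, 0, 0, 0, 0, -1],
    [0, 1.5, 0, 0, 0, 0, -1],
  ],
)

```text
time_s: 13.02
position: [0.5713, 0.0128, 0.0416]
tool_rot: [3.142, -0.0, 1.884]
wrist_force: [4.5, 0.1, -1.7]
opening: 0.272
finger_force: 40.0
```

Run:
```python
from h import *
nest()
```

```text
t 13.025 tcp nest mm [-4.4   0.34] z 41.62 F nest [ 4.28 -1.3 ] -1.65 M [-0.109 -0.897] yaw [ 1.8000e+02 -1.0000e-02  1.0796e+02] op 0.27211853151563864 39.99968430027366
```

Call:
step_arm(
  commands=[
    [0, 0.5, 0.1, 0, 0, 0, -1],
    [0, 1, 0.1, 0, 0, 0, -1],
    [0, 1, 0.1, 0, 0, 0, -1],
  ],
)

```text
time_s: 13.4
position: [0.5723, 0.013, 0.0416]
tool_rot: [3.142, -0.0, 1.884]
wrist_force: [2.2, 1.3, -2.2]
opening: 0.269
finger_force: 40.0
```

Run:
```python
from h import *
nest()
```

```text
t 13.4 tcp nest mm [-3.37  0.29] z 41.56 F nest [2.5  0.59] -2.22 M [-0.107 -0.797] yaw [180.    -0.   107.96] op 0.26948179455236865 39.99940210953355
```

Call:
step_arm(
  commands=[
    [0, 0.5, 0, 0, 0, 0, -1],
    [0, 1, 0, 0, 0, 0, -1],
    [0, 1, 0, 0, 0, 0, -1],
  ],
)

```text
time_s: 13.78
position: [0.5732, 0.0134, 0.0415]
tool_rot: [3.142, -0.0, 1.884]
wrist_force: [3.5, 1.5, -1.5]
opening: 0.264
finger_force: 40.0
```

Run:
```python
from h import *
nest()
```

```text
t 13.775 tcp nest mm [-2.38  0.3 ] z 41.54 F nest [3.78 0.38] -1.46 M [-0.112 -0.828] yaw [180.    -0.   107.96] op 0.26419050839944097 39.99937506392598
```

Call:
step_arm(
  commands=[
    [0, 0.5, 0, 0, 0, 0, -1],
    [0, 1, 0, 0, 0, 0, -1],
    [0, 1, 0, 0, 0, 0, -1],
  ],
)

```text
time_s: 14.15
position: [0.5742, 0.0136, 0.0415]
tool_rot: [-3.142, -0.0, 1.884]
wrist_force: [3.0, 0.8, -2.6]
opening: 0.27
finger_force: 40.0
```

Run:
```python
from h import *
nest()
```

```text
t 14.15 tcp nest mm [-1.41  0.26] z 41.52 F nest [ 3.05 -0.17] -2.57 M [-0.096 -0.75 ] yaw [-180.     -0.    107.96] op 0.27016274794329953 39.99864600598812
```

Call:
step_arm(
  commands=[
    [0, 0.5, 0, 0, 0, 0, -1],
    [0, 1, 0, 0, 0, 0, -1],
    [0, 1, 0, 0, 0, 0, -1],
  ],
)

```text
time_s: 14.52
position: [0.5751, 0.014, 0.0415]
tool_rot: [-3.142, -0.0, 1.884]
wrist_force: [2.9, 1.3, -2.1]
opening: 0.265
finger_force: 40.0
```

Run:
```python
from h import *
nest()
```

```text
t 14.525 tcp nest mm [-0.39  0.33] z 41.51 F nest [3.11 0.33] -2.14 M [-0.093 -0.713] yaw [-1.8000e+02 -1.0000e-02  1.0796e+02] op 0.26518775835777486 39.9982947204262
```

Call:
step_arm(
  commands=[
    [0, 0.5, 0, 0, 0, 0, -1],
    [0, 1, 0, 0, 0, 0, -1],
    [0, 1, 0, 0, 0, 0, -1],
  ],
)

```text
time_s: 14.9
position: [0.5761, 0.0143, 0.0415]
tool_rot: [-3.142, -0.0, 1.884]
wrist_force: [3.5, 0.0, -0.8]
opening: 0.263
finger_force: 40.0
```

Run:
```python
from h import *
nest()
```

```text
t 14.9 tcp nest mm [0.59 0.31] z 41.51 F nest [ 3.3  -1.04] -0.85 M [-0.06  -0.651] yaw [-180.     -0.    107.96] op 0.2630741657636466 39.997948659583926
```

Call:
step_arm(
  commands=[
    [0, 0.5, 0, 0, 0, 0, -1],
    [0, 1, 0, 0, 0, 0, -1],
    [0, 1, 0, 0, 0, 0, -1],
  ],
)

```text
time_s: 15.28
position: [0.577, 0.0146, 0.0415]
tool_rot: [-3.142, -0.0, 1.884]
wrist_force: [2.5, 0.8, -1.5]
opening: 0.266
finger_force: 40.0
```

Run:
```python
from h import *
nest()
```

```text
t 15.275 tcp nest mm [1.59 0.3 ] z 41.5 F nest [ 2.64 -0.03] -1.53 M [-0.087 -0.606] yaw [-180.     -0.    107.96] op 0.2659669020578784 39.99743627384305
```

Call:
step_arm(
  commands=[
    [0, 0.5, 0, 0, 0, 0, -1],
    [0, 1, 0, 0, 0, 0, -1],
    [0, 1, 0, 0, 0, 0, -1],
  ],
)

```text
time_s: 15.65
position: [0.578, 0.0149, 0.0415]
tool_rot: [-3.142, -0.0, 1.884]
wrist_force: [2.1, 0.5, -2.2]
opening: 0.268
finger_force: 40.0
```

Run:
```python
from h import *
nest()
```

```text
t 15.65 tcp nest mm [2.57 0.29] z 41.5 F nest [ 2.15 -0.12] -2.19 M [-0.099 -0.607] yaw [-180.     -0.    107.96] op 0.2676098629616401 39.997279308736324
```

Call:
step_arm(
  commands=[
    [0, 0.5, 0, 0, 0, 0, -1],
    [0, 1, 0, 0, 0, 0, -1],
    [0, 1, 0, 0, 0, 0, -1],
  ],
)

```text
time_s: 16.02
position: [0.5786, 0.015, 0.0414]
tool_rot: [-3.141, -0.0, 1.884]
wrist_force: [-0.4, -0.7, -0.1]
opening: 0.265
finger_force: 40.0
```

Run:
```python
from h import *
nest()
```

```text
t 16.025 tcp nest mm [3.26 0.26] z 41.44 F nest [-0.6  -0.59] -0.05 M [-0.096  0.045] yaw [-1.7996e+02 -1.0000e-02  1.0795e+02] op 0.2652260655367551 39.996068542823195
```

Call:
step_arm(
  commands=[
    [0, 0.3, 0, 0, 0, 0, -1],
    [0, 0.3, 0, 0, 0, 0, -1],
  ],
)

```text
time_s: 16.27
position: [0.5788, 0.0151, 0.0414]
tool_rot: [-3.141, -0.0, 1.884]
wrist_force: [-2.2, -0.5, 2.6]
opening: 0.267
finger_force: 40.0
```

Run:
```python
from h import *
nest()
```

```text
t 16.275 tcp nest mm [3.4  0.25] z 41.45 F nest [-2.26  0.25] 2.56 M [-0.019  0.585] yaw [-1.7995e+02 -1.0000e-02  1.0795e+02] op 0.2665938228489494 39.9976310133934
```

Call:
step_arm(
  commands=[
    [0, 0, -0.3, 0, 0, 0, -1],
    [0, 0, -0.3, 0, 0, 0, -1],
    [0, 0, -0.3, 0, 0, 0, -1],
  ],
)

```text
time_s: 16.65
position: [0.579, 0.0152, 0.0416]
tool_rot: [-3.141, -0.0, 1.884]
wrist_force: [-0.8, -1.5, -3.3]
opening: 0.261
finger_force: 40.0
```

Run:
```python
from h import *
nest()
```

```text
t 16.65 tcp nest mm [3.64 0.35] z 41.59 F nest [-1.24 -1.21] -3.32 M [-0.191  0.377] yaw [-179.97   -0.    107.96] op 0.261194767879086 39.999120589345694
```

Call:
step_arm(
  commands=[
    [0, 0.3, 0.1, 0, 0, 0, -1],
    [0, 0.3, 0.1, 0, 0, 0, -1],
    [0, 0.3, 0.1, 0, 0, 0, -1],
  ],
)

```text
time_s: 17.02
position: [0.5791, 0.0152, 0.0416]
tool_rot: [-3.141, -0.0, 1.884]
wrist_force: [-3.8, -1.8, -1.1]
opening: 0.265
finger_force: 40.0
```

Run:
```python
from h import *
nest()
```

```text
t 17.025 tcp nest mm [3.8 0.3] z 41.57 F nest [-4.17 -0.54] -1.08 M [-0.211  0.949] yaw [-1.7996e+02 -1.0000e-02  1.0795e+02] op 0.26545133629348117 40.008592111989856
```

Call:
step_arm(
  commands=[
    [-0.1, 0.2, 0, 0, 0, 0, -1],
    [-0.1, 0.4, 0, 0, 0, 0, -1],
    [-0.1, 0.4, 0, 0, 0, 0, -1],
  ],
)

```text
time_s: 17.4
position: [0.5793, 0.0152, 0.0416]
tool_rot: [-3.14, -0.0, 1.884]
wrist_force: [-5.6, -2.0, -0.3]
opening: 0.269
finger_force: 40.0
```

Run:
```python
from h import *
nest()
```

```text
t 17.4 tcp nest mm [3.99 0.21] z 41.55 F nest [-5.96 -0.23] -0.25 M [-0.122  1.5  ] yaw [-1.7993e+02 -2.0000e-02  1.0795e+02] op 0.2693993126651285 40.02154776826501
```

Call:
step_arm(
  commands=[
    [0, 0.2, 0, 0, 0, 0, -1],
    [0, 0.35, 0, 0, 0, 0, -1],
    [0, 0.35, 0, 0, 0, 0, -1],
    [0, 0.35, 0, 0, 0, 0, -1],
  ],
)

```text
time_s: 17.9
position: [0.5794, 0.0152, 0.0416]
tool_rot: [-3.14, -0.0, 1.884]
wrist_force: [-6.7, -2.4, 0.8]
opening: 0.264
finger_force: 40.0
```

Run:
```python
from h import *
nest()
```

```text
t 17.9 tcp nest mm [4.07 0.17] z 41.58 F nest [-7.1 -0.2] 0.85 M [-0.126  1.792] yaw [-1.7990e+02 -3.0000e-02  1.0795e+02] op 0.2644315721733363 40.02841302193701
```

Call:
step_arm(
  commands=[
    [0, 0.3, -0.1, 0, 0, 0, -1],
    [0, 0.5, -0.1, 0, 0, 0, -1],
    [0, 0.5, -0.1, 0, 0, 0, -1],
    [0, 0.5, -0.1, 0, 0, 0, -1],
    [0, 0.5, -0.1, 0, 0, 0, -1],
  ],
)

```text
time_s: 18.52
position: [0.5795, 0.0152, 0.0416]
tool_rot: [-3.139, -0.001, 1.884]
wrist_force: [-8.5, -3.1, 2.6]
opening: 0.267
finger_force: 40.0
```

Run:
```python
from h import *
nest()
```

```text
t 18.525 tcp nest mm [4.15 0.16] z 41.61 F nest [-8.99 -0.34] 2.61 M [-0.093  2.212] yaw [-1.7986e+02 -4.0000e-02  1.0794e+02] op 0.26704188793417055 40.04100236110389
```

Call:
step_arm(
  commands=[
    [0, 0.3, -0.2, 0, 0, 0, -1],
    [0, 0.6, -0.2, 0, 0, 0, -1],
    [0, 0.6, -0.2, 0, 0, 0, -1],
    [0, 0.6, -0.2, 0, 0, 0, -1],
    [0, 0.6, -0.2, 0, 0, 0, -1],
    [0, 0.6, -0.2, 0, 0, 0, -1],
  ],
)

```text
time_s: 19.27
position: [0.5796, 0.0153, 0.0416]
tool_rot: [-3.138, -0.001, 1.884]
wrist_force: [-9.3, -2.9, 2.5]
opening: 0.271
finger_force: 40.1
```

Run:
```python
from h import *
nest()
```

```text
t 19.275 tcp nest mm [4.29 0.15] z 41.63 F nest [-9.75  0.12] 2.52 M [-0.036  2.499] yaw [-1.7980e+02 -5.0000e-02  1.0793e+02] op 0.2708245113555137 40.05904362536967
```

Pressed home with about 12 N, evenly shared. Ease off, then release.

Call:
step_arm(
  commands=[
    [0, -0.5, 0, 0, 0, 0, -1],
    [0, -1, 0.1, 0, 0, 0, -1],
    [0, -1.5, 0.2, 0, 0, 0, -1],
    [0, -1.5, 0.2, 0, 0, 0, -1],
    [0, -1.5, 0.2, 0, 0, 0, -1],
  ],
)

```text
time_s: 19.9
position: [0.5795, 0.0152, 0.0417]
tool_rot: [-3.141, -0.0, 1.884]
wrist_force: [-5.5, -1.8, -1.3]
opening: 0.269
finger_force: 40.0
```

Run:
```python
from h import *
nest()
```

```text
t 19.9 tcp nest mm [4.14 0.18] z 41.66 F nest [-5.82 -0.03] -1.33 M [-0.229  1.435] yaw [-1.7995e+02 -1.0000e-02  1.0795e+02] op 0.26910446867001636 40.04432697314769
```

Call:
step_arm(
  commands=[
    [0, -0.6, 0.1, 0, 0, 0, -1],
    [0, -1.0, 0.2, 0, 0, 0, -1],
    [0, -1.0, 0.2, 0, 0, 0, -1],
    [0, -1.0, 0.2, 0, 0, 0, -1],
  ],
)

```text
time_s: 20.4
position: [0.5792, 0.0152, 0.0417]
tool_rot: [3.141, 0.0, 1.884]
wrist_force: [-0.8, -1.3, -3.3]
opening: 0.265
finger_force: 40.0
```

Run:
```python
from h import *
nest()
```

```text
t 20.4 tcp nest mm [3.85 0.25] z 41.73 F nest [-1.18 -0.94] -3.28 M [-0.215  0.483] yaw [179.96   0.   107.97] op 0.26489189690334164 40.018473104573786
```

Call:
step_arm(
  commands=[
    [0, 0, 0.2, 0, 0, 0, -1],
    [0, 0, 0.2, 0, 0, 0, -1],
    [0, 0, 0.2, 0, 0, 0, -1],
    [0, 0, 0.2, 0, 0, 0, -0.4],
    [0, 0, 0.2, 0, 0, 0, -0.3],
    [0, 0, 0.2, 0, 0, 0, -0.2],
    [0, 0, 0.2, 0, 0, 0, -0.1],
    [0, 0, 0.2, 0, 0, 0, 0],
    [0, 0, 0.2, 0, 0, 0, 0],
  ],
  force=5,
)

```text
time_s: 21.52
position: [0.579, 0.0151, 0.0415]
tool_rot: [3.141, -0.0, 1.884]
wrist_force: [0.8, -0.1, -0.5]
opening: 0.49
finger_force: 0.0
```

Run:
```python
from h import *
nest()
```

```text
t 21.525 tcp nest mm [3.6 0.2] z 41.46 F nest [ 0.76 -0.3 ] -0.5 M [-0.028  0.105] yaw [179.99  -0.   107.96] op 0.48978381035199076 0.0
```

Call:
step_arm(
  commands=[
    [0, 0, -10, 0, 0, 0, 0],
    [0, 0, -30, 0, 0, 0, 0],
    [0, 0, -70, 0, 0, 0, 0],
    [-60, 0, -110, 0, 0, 0, 0],
    [-110, 0, -120, 0, 0, 0, 0],
    [-120, 0, -120, 0, 0, 0, 0],
    [-120, 0, -120, 0, 0, 0, 0],
    [-120, 0, -120, 0, 0, 0, 0],
  ],
)

```text
time_s: 22.52
position: [0.6158, -0.0972, 0.1614]
tool_rot: [-3.141, -0.001, 1.886]
wrist_force: [-0.1, 1.0, -0.1]
opening: 0.501
finger_force: 0.0
```

Run:
```python
from h import *
nest()
s=snap('wrist','w4.png');t=snap('side','s4.png')
blobs(s,(45,80,25),(80,255,255),.036,(200,0,450,230),100)
print('nest centre at ring height',proj(s,np.array(npt(3.6,.2,36)[:3])))
a=cv2.resize(cv2.imread('pics/s4.png')[140:250,290:420],None,fx=3,fy=3,interpolation=2);b=cv2.resize(cv2.imread('pics/w4.png')[0:240,160:480],(440,330));cv2.imwrite('pics/c4.png',np.hstack([a,b]))
```

```text
t 22.525 tcp nest mm [   4.31 -117.94] z 161.36 F nest [0.24 1.03] -0.06 M [-0.06   0.042] yaw [-1.7999e+02 -7.0000e-02  1.0807e+02] op 0.501444547691853 0.0
[ 293   27   56   61 1575] cen [320.4  60.6] [0.58  0.012 0.036] circ 320.9 57.0 30.1 [0.5794 0.0149 0.036 ]
nest centre at ring height (np.float64(320.44947015065685), np.float64(56.52726332961541))
```

View pics/c4.png

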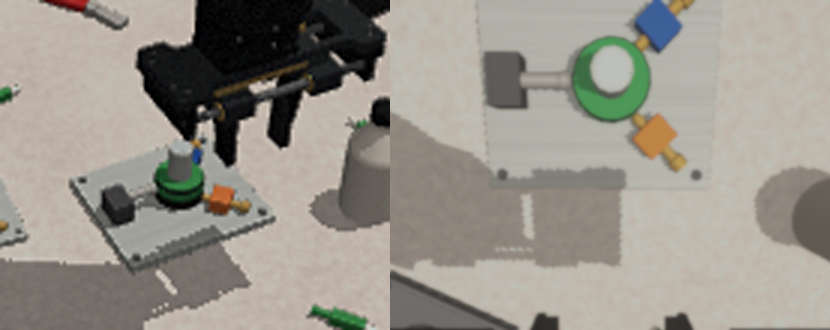

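The cell stands flat between the plunger pin at (545,80) and both screw tips, at (640,48) and (638,120) in the right-hand crop. The gripper is well clear. Handing in.

Run:
```python
from h import *
print(job.finish_job())
```

```text
the job is handed in; nothing more can be done
None
```

I loaded the green-ringed lens cell into the nest on the large grey plate, pressed it home with about 12 N (roughly 8 N per tip, estimated from the wrist force) and released it. In the last pictures it stood flat between the plunger and both screw tips, and I handed the job in at about 22.6 s; no verdict came back.

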